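# Rehang and lock the door of a cup cabinet

## Task

Take the cabinet's loose door out of the rack, lower both its hinge knuckles fully home onto the cabinet's two hinge pins with the door held open, let go, and then push the door fully shut. Then take the plain metal rod from the wooden stand, push the hidden bolt under the narrow slot in the cabinet's top fully down with the rod's lower end so that the door is locked, and put the rod back upright in a hole of the stand. Keep the door upright throughout and do not shift or upset the cups, the bottle or the carton.

Things in the scene. Friction and masses are not known exactly. Their poses are not given: they have to be found in the camera images.
- cabinet: Fixed white open-fronted cabinet, 180 (x) x 170 (y) x 190 (z) mm. Origin: centre of underside; front faces its own -x (to the robot). Front edges of its sides: x = -90 mm. Its 14 mm top board (underside z = 176) reaches forward to x = -100 and overhangs the shut door, so the door goes on or off its pins only when swung open. Hinge on the left (+y): two steel brackets with upright pins.
- pin_low (a point): Foot of the lower pin, on its bracket's top face, where the knuckle comes to rest: cabinet frame (-97, 97, 37) mm; axes as the cabinet. Pin: 9 mm diameter, 28 mm long, the last 8 mm tapering to 3 mm. Brackets are 12 mm thick and reach 9.5 mm round the pin axis.
- pin_high (a point): Foot of the upper pin, like pin_low and on the same vertical axis: cabinet frame (-97, 97, 122) mm. The lower knuckle must come in from the front through the gap between the lower pin's tip (z = 65) and the upper bracket's underside (z = 110 mm).
- slot (a point): Centre of the slot's mouth in the top face of the cabinet's top board, near its front right corner: cabinet frame (-75, -45, 190) mm. The slot is 15 mm (x) by 26 mm (y) and goes through the 14 mm board.
- bolt (a joint): Travel of the hidden locking bolt below the slot, m: 0 up, 0.014 fully down (locked); starts at 0 to 0.003. Moves under about 3 N and stays where left. Down, it drops in front of the hook on the back of the shut door; pressed too early it keeps the door from shutting.
- bolt_top (a point): Centre of the bolt's flat top face, 12 x 20 mm, straight below the slot: 9 mm below the slot's mouth when the bolt is up, 23 mm when fully down.
- door: Loose white door panel, 12 (x) x 168 (y) x 156 (z) mm, 0.28 to 0.45 kg. Origin: centre of its underside; z up, -x front face, +y hinge edge. Stands upright in the rack, underside 10 mm above the counter; grip its top edge across the 12 mm. Front: steel knob, 18 mm wide, 22 mm long, at y = -60, z = 110. Back: small hook at y = -46, 36 mm deep, z = 128 to 148.
- knuckle_low (a point): Centre of the lower end of the door's lower knuckle, door frame (0, 96, 25) mm; axes as the door; meets pin_low when home (door underside then 12 mm above the counter). Knuckles are upright steel tubes, 21 mm outside, 11.5 mm bore, 18 mm high, standing off the hinge edge.
- knuckle_high (a point): The same for the upper knuckle: door frame (0, 96, 110) mm; meets pin_high when home. The hung door turns freely on the pins.
- door_edge (a point): Middle of the door's free edge: door frame (0, -84, 78) mm. Shut: door axes equal the cabinet's, this point at cabinet x = -97, front face at x = -103 mm. The door opens clockwise seen from above: 90 degrees open, its yaw is the cabinet's minus 90 degrees and the panel stands out to the cabinet's -x.
- rack: Fixed dark steel rack. Origin: under the middle of the door's slot; slots run along y. Base 10 mm thick; the slot walls are 100 mm long and reach 45 mm above the counter. The second slot, at x = +60 mm, holds the wooden board.
- rod: Loose plain aluminium rod, 10 mm diameter, 130 mm long, standing upright in one of the stand's two holes, its lower end 9 mm above the counter. Origin: centre of its lower end; z along the rod, up.
- rod_tip (a point): Centre of the rod's lower end.
- stand: Fixed wooden block, 44 (x) x 100 (y) x 45 (z) mm, with two round upright holes 13.5 mm wide (with a small chamfer) and 36 mm deep at y = -27.5 and +27.5 mm; one holds the rod, the other a marker. Origin: centre of its underside.
- stand_hole0 (a point): Centre of the mouth (z = 45 mm) of the hole at y = -27.5 mm.
- stand_hole1 (a point): Centre of the mouth (z = 45 mm) of the hole at y = +27.5 mm.
- marker: Bystander: white capped marker in the other hole of the stand, 90 mm long, cap 16 mm thick (10 mm barrel below); its top is 99 mm above the counter.
- tray_board: Bystander: wooden board 10 x 120 x 95 mm upright in the rack's second slot, top 105 mm above the counter.
- cup_a: Bystander: lidded clear cup, 62 mm wide, 34 mm high, in front of the cabinet. Origin: centre of its underside (so for all bystanders).
- cup_b: Bystander: the same kind of cup beside the rack.
- cup_stack: Bystander: stack of three such cups, 102 mm high, to the right of the cabinet.
- bottle: Bystander: white bottle, 56 mm wide, 170 mm high, to the left of the cabinet.
- carton: Bystander: white paper gable carton, 80 x 80 mm, 120 mm high, beside the stand.
Things that resemble listed ones, but are neither listed nor needed, are in the scene too. There is more than one size of the door; the job needs the larger. Several things have the shape of the stand; the one meant has the colours described above.

How it is judged:
By the outcome, as a careful person would: the job done as asked, in the order asked, and still so for the second after the job is handed in, with the robot touching nothing.
It also fails if it takes over 72 s, if anything falls off the work surface, if the arm or the gripper's body presses on something with over 40 N, if the wrist force passes 120 N, or if a joint passes its speed limit or range.

## Robot

A 6-joint arm with a two-finger parallel gripper is mounted at the origin on the work surface. World frame = base frame: x ahead of the robot, y to its left, z up, the work surface at z = 0. Lengths are in mm, angles in rad, forces in N, time in s.
With the tool pointing down it reaches from about 375 to 925 mm from the base axis. Payload 5.7 kg.
Tool frame: the origin (TCP) lies midway between the tips of the shut fingers; the grasp point (between the pads) lies 19 mm behind it (r.grip_point_offset is the distance from the TCP to the grasp point, in mm); z points along the fingers, y is the line along which they close (so a half turn about z gives the same grasp; the last joint's range is limited). The gripper opens to 85 mm and grips with 20 to 120 N. Pads are 22 mm wide; open, the fingers measure 114 mm over their backs; the gripper's body (76 mm by 85 mm) begins 54 mm behind the grasp point. The pads swing forward as they close: fully open they stand 13 mm farther back than shut.
Start: joints at [-1.241, 0.359, 1.51, -0, 1.272, -0.115], TCP at [258.148, -541.593, 231.267] pointing down, gripper open.
Joint ranges: [-2.97, 2.97], [-1.01, 2.36], [0.21, 2.38], [-0.96, 4.11], [0.2, 2.71], [-2.98, 2.98]. Speed limits (rad/s): [2.39, 2.39, 3.14, 3.14, 3.14, 3.14].

## Interface

Orientations are given as a unit quaternion [x, y, z, w].
In Python, from bench import r, optics gives the robot as it stands. The module is installed in compiled form; this text tells all that it offers.
- The arm moves only by the tool play_rows, never from a script. Its argument "deltas" is a list of rows, each an object with "xyz": the shift along the tool's x, y, z in cm, a list of three; "roll": the turn about the tool's z in rad. In form: [{"xyz": [dx, dy, dz], "roll": roll}, ...]. A call has 1 to 10 rows; each row shifts and turns the commanded pose from where the row before left it, along the tool's axes as they then stand; what a row does not reach is not made up. A row lasts 1/10 s, in which the tool goes at most 50 mm and 8.59 degrees, less where a joint would pass 70% of its speed; a pose out of reach is approached as far as the arm can. A call with a gripper value outside its range is refused whole. "claw" is the opening, from -1 (shut) to 1 (fully open), set as the call begins (left out, the last holds). The fingers move at their own pace and stop on an object; "newtons" is the grip in N (left out, the last holds). Time passes only in rows, so rows that do not move let the fingers close. It gives the time, the measured TCP pose, the force, the opening and the grip force at its end, in the units of the state.
- r.sense(): the state, without advancing time (a new reading comes with each control period).
- optics.grab_frame(name): name is "scene" or "side" or "wrist"; returns (picture, depth): 400x640x3 uint8, red, green, blue; 400x640 float32, mm along the optical axis (not along the pixel's ray), 0 where there is no reading.
- optics.calibration(name): a dict with "fx", "fy", "cx", "cy" (pixels), "extrinsics" (4x4, takes a point from world to camera coordinates); the wrist camera has in their place "T_tool_cam" (4x4, takes a point from camera to tool coordinates, whose origin is the TCP and whose axes are the flange's). Camera axes: x right, y up, looking along -z (the intrinsics and any distortion apply to the point x, -y, -z); pixel columns grow to the right and rows downward; lengths in mm; the calibration is good to about 2 mm. The wrist camera is an equidistant fisheye: a pixel r from the principal point sees the ray r / f radians off the axis. A picture is of the moment at which its call begins: read the wrist's pose just before it. calibration takes no time and is no camera call.
- r.sign_off(): hands the job in; it is judged then, once.
The state is a dict: "time_s": time; "q": joint angles; "qd": joint speeds; "joint_torque": joint torques, N m; "position": TCP position; "tcp_rot": TCP orientation; "contact_force": force on the tool from outside, world axes, zero at the start; "torque": the same for the moment, N m; "gripper_width": opening from 0.0 (shut) to 1.0 (fully open); "gripper_force": force on a finger pad.
Only numpy, scipy, OpenCV 4.12 (cv2) and the standard library are available. Lean on these libraries where they do the work, as an engineer would, in place of code of your own. Each camera call takes 0.05 s, during which the arm holds its last target. There are 200 camera calls.

## Working session

There is one attempt and no reset: what is moved stays moved. The work goes in short steps, Python scripts to look and compute and a tool call to move; the robot and the scene stay as the last step left them, time stands still between calls to the robot, and variables do not carry over. Pictures are saved under pics/ and viewed, at most 10 in all, crops included, and the job is handed in when it is done.

Besides the shell and the picture viewer there is one more tool, called after "Call:" by a JSON object that holds its "fn" and its "kwargs", one argument or row to a line. play_rows: Moves the arm, as the interface text tells. Its arguments: {"type":"object","properties":{"deltas":{"type":"array","items":{"type":"object","properties":{"xyz":{"type":"array","items":{"type":"number"}},"roll":{"type":"number"}}}},"claw":{"type":"number"},"newtons":{"type":"number"}},"required":["deltas"]}

```bash
mkdir -p pics
cat > h.py <<'E'
import numpy as np, cv2
from bench import r, optics
from scipy.spatial.transform import Rotation as R
def cal(n): return optics.calibration(n)
def cloud(n,dep):
    c=cal(n); h,w=dep.shape; u,v=np.meshgrid(np.arange(w),np.arange(h))
    z=dep; P=np.stack([(u-c['cx'])/c['fx']*z,-(v-c['cy'])/c['fy']*z,-z,np.ones_like(z)],-1)
    return (P@np.linalg.inv(c['extrinsics']).T)[...,:3]
E
python3 - <<'E'
from h import *
print(r.sense())
for n in("scene","side"):
    p,d=optics.grab_frame(n); np.savez(f'{n}0.npz',p=p,d=d); cv2.imwrite(f'pics/{n}0.png',p[...,::-1]); print(n,cal(n),(d>0).mean())
print(cal("wrist"))
E
```

```text
{'time_s': 0.0, 'q': array([-1.24110716e+00,  3.59498036e-01,  1.51142417e+00,  1.30146616e-05,
        1.27249756e+00, -1.15059947e-01]), 'qd': array([-1.77405694e-03, -3.71272937e-04, -7.43660809e-04, -7.36399702e-05,
       -5.64894338e-04, -2.13629979e-04]), 'joint_torque': array([ 1.17773008e-03, -5.27621949e+01, -2.78619933e+01,  2.10441345e-05,
        1.32583181e-02, -1.27273756e-05]), 'position': array([ 257.93874985, -540.98186173,  230.46087408]), 'tcp_rot': array([ 9.75376516e-01,  2.20544368e-01, -9.16674933e-05, -9.08967406e-04]), 'contact_force': array([-0.13540074,  0.20756917, -0.16372501]), 'torque': array([-0.01888183,  0.06803395,  0.02288049]), 'gripper_force': 0.0, 'gripper_width': 0.998079567482218}
scene {'fx': 419.3560512008259, 'fy': 419.3560512008259, 'cx': 321.81191220105484, 'cy': 198.842151004777, 'extrinsics': array([[ 4.49890255e-01,  8.92967969e-01, -1.43862500e-02,
        -1.99614429e+02],
       [-7.11980945e-01,  3.68337889e-01,  5.97838049e-01,
         2.52997300e+02],
       [ 5.39149230e-01, -2.58718777e-01,  8.01487806e-01,
        -1.5098239
[... 347 characters left out ...]
862993e-01,  7.53519698e-01,
        -1.13376446e+02],
       [-7.89539210e-02,  7.49583947e-01,  6.57183525e-01,
        -1.53846890e+03],
       [ 0.00000000e+00,  0.00000000e+00,  0.00000000e+00,
         1.00000000e+00]])} 0.9959765625
{'fx': 309.70691628693146, 'fy': 309.70691628693146, 'cx': 312.92358955618016, 'cy': 197.44780867093172, 'T_tool_cam': array([[-6.35941240e-04,  9.60014448e-01,  2.79949736e-01,
         7.15844264e+01],
       [ 9.99999477e-01,  8.34715167e-04, -5.90812176e-04,
         2.20725920e-01],
       [-8.00866516e-04,  2.79949214e-01, -9.60014477e-01,
        -1.42419004e+02],
       [ 0.00000000e+00,  0.00000000e+00,  0.00000000e+00,
         1.00000000e+00]])}
```

View pics/scene0.png

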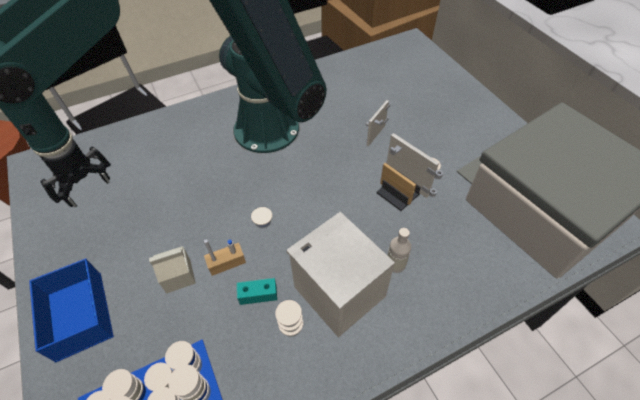

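View pics/side0.png

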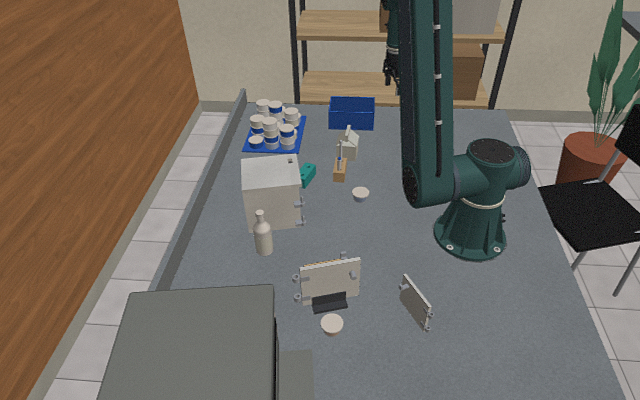

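Scene picture: the candidates for the door are the larger panel in the dark rack (413,160) and the smaller loose one (378,120); I choose the former. For the stand, the candidates are the wooden block (225,258) with rod (208,248) and blue-tipped marker (232,246), and the teal block (257,291); I choose the wooden one. Cabinet is at (340,270), slot at (307,246).

```bash
cat > m1.py <<'E'
from h import *
C={}
for n in("scene","side"):
    z=np.load(f'{n}0.npz'); C[n]=(z['p'],cloud(n,z['d']))
def sel(n,box,zr):
    p,P=C[n]; u0,v0,u1,v1=box; m=np.zeros(P.shape[:2],bool); m[v0:v1,u0:u1]=1
    m&=(P[...,2]>zr[0])&(P[...,2]<zr[1]); return P[m],m
def rect(Q): 
    (c,s,a)=cv2.minAreaRect(Q[:,:2].astype(np.float32)); return np.round(c,1),np.round(s,1),round(a,2)
for n,b in(("scene",(270,200,400,335)),("side",(235,145,312,235))):
    Q,_=sel(n,b,(182,200)); print(n,'cab top',len(Q),np.median(Q[:,2]),rect(Q))
for n,b in(("scene",(375,125,448,215)),("side",(285,245,370,315))):
    Q,_=sel(n,b,(-5,185)); print(n,'z max',np.percentile(Q[:,2],[90,97,99.5]))
    Q,_=sel(n,b,(154,180)); print(n,'door top',len(Q),rect(Q),Q.mean(0))
    Q,_=sel(n,b,(60,163)); print(n,'door all',len(Q),rect(Q))
    mm=Q[:,:2].mean(0); _,_,V=np.linalg.svd(Q[:,:2]-mm,full_matrices=False); print(mm,V[0],np.percentile((Q[:,:2]-mm)@V[0],[0.5,2,98,99.5]))
for n,b in(("scene",(200,230,250,275)),("side",(328,135,352,185))):
    for zr in((41,52),(60,145),(110,150)):
        Q,m=sel(n,b,zr); print(n,'stand',zr,len(Q),rect(Q) if len(Q)>3 else '',np.round(Q.mean(0),1) if len(Q) else '')
for nm,b,zr in (("cup_a",(248,203,275,228),(25,45)),("bottle",(385,225,415,275),(60,185)),("carton",(145,245,198,293),(60,130)),("stack",(272,298,306,338),(85,115))):
    Q,_=sel("scene",b,zr); print(nm,len(Q),rect(Q),Q[:,2].max())
Q,_=sel("side",(315,310,348,340),(25,45));print('cup_b',rect(Q))
# slot: dark pixels in cabinet top
p,P=C["scene"]; g=p.max(2); m=np.zeros(g.shape,bool); m[236:256,296:318]=1; m&=g<90; v,u=np.nonzero(m); print('slot px',u.mean(),v.mean(),m.sum())
c=cal("scene");E=c['extrinsics'];Rm=E[:3,:3];o=-Rm.T@E[:3,3]
d=Rm.T@np.array([(u.mean()-c['cx'])/c['fx'],-(v.mean()-c['cy'])/c['fy'],-1]); print(o+d*(190-o[2])/d[2])
sc=cv2.resize(p[100:340,180:460,::-1],(800,686))[:600]
A=cv2.resize(p[225:280,190:260,::-1],(400,314),interpolation=cv2.INTER_CUBIC); B=cv2.resize(p[120:215,365:455,::-1],(400,422),interpolation=cv2.INTER_CUBIC)
o=np.zeros((422,800,3),np.uint8);o[:314,:400]=A;o[:,400:]=B;cv2.imwrite('pics/crop0.png',o)
E
python3 m1.py
```

```text
scene cab top 5352 190.50125619485124 (array([667.5, -64.2]), array([192. , 172.5]), 13.37)
side cab top 1915 190.61904887395212 (array([670. , -60.7]), array([190.2, 181.8]), 13.3)
scene z max [134.75139881 163.43842018 167.60371047]
scene door top 342 (array([447.7, 287. ]), array([169. ,  50.7]), 20.57) [445.95535265 297.61701912 162.80327952]
scene door all 1713 (array([387.7, 273.7]), array([323.6, 107.3]), 4.59)
[457.58944799 283.4678072 ] [0.93722013 0.34873833] [-91.07910681 -86.86283607  87.09412628  95.53471021]
side z max [143.33329239 165.21288228 169.1783166 ]
side door top 412 (array([449.8, 289.7]), array([167.5,  51.8]), 19.93) [443.83939574 304.15692713 163.46178174]
side door all 1614 (array([459.2, 283.2]), array([189. ,  93.4]), 10.99)
[448.74427806 306.99961626] [0.95302479 0.30289229] [-87.57067225 -84.84764221  91.49213091  98.55550502]
scene stand (41, 52) 457 (array([ 450.3, -306.3]), array([99.7, 47.1]), 87.62) [ 453.1 -308.3   45.4]
scene stand (60, 145) 142 (array([ 452.6, -304.5]), array([16.8, 67.9]), 0.38) [ 453.3 -307.3   96. ]
scene stand (110, 150) 3
[... 165 characters left out ...]
6 -311.7   45.8]
side stand (60, 145) 277 (array([ 440.7, -367.1]), array([ 60. , 208.9]), 3.42) [ 444.3 -377.2   86.3]
side stand (110, 150) 30 (array([ 442.4, -363.6]), array([81.7, 10.5]), 76.02) [ 445.  -353.5  123.1]
cup_a 302 (array([ 368., -163.]), array([59.8, 62.1]), 67.88) 41.44250111946235
bottle 624 (array([695.6,  69. ]), array([ 54.8, 146.4]), 26.24) 184.41898861701713
carton 991 (array([ 428. , -438.9]), array([80.2, 88.1]), 84.53) 124.34255803241206
stack 535 (array([ 703.9, -219.5]), array([60.6, 61. ]), 23.4) 107.1781844913902
cup_b (array([434.4, 399.2]), array([60. , 64.6]), 2.42)
slot px 305.52941176470586 247.88235294117646 17
[ 613.23841276 -125.59567257  190.        ]
```

View pics/crop0.png

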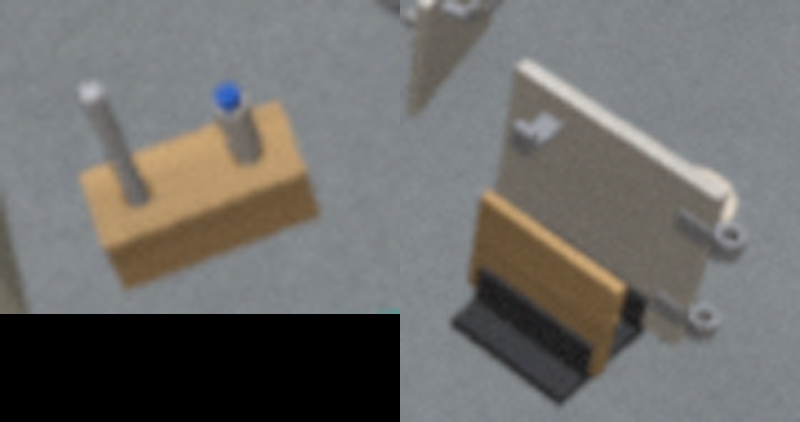

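The crop shows the rod (left, grey, bare) and marker (blue tip) in the wooden block, and the big door with hook facing us (hinge knuckles at right). These match the description. I'll move over the door now.

```bash
cat >> h.py <<'E'
import sys
def go(x,y,z,yaw,speed=45):
    "tool-axes deltas (cm) from measured pose to a world target; yaw deg of tool x"
    s=r.sense(); M=R.from_quat(s['tcp_rot']); p=s['position']; X=M.apply([1,0,0]); y0=np.degrees(np.arctan2(X[1],X[0]))
    d=M.inv().apply(np.array([x,y,z])-p)/10
    print('t',round(s['time_s'],2),'p',p.round(1),'yaw',round(y0,2),'tilt',M.apply([0,0,1]).round(4)); print('delta cm',d.round(2),'roll',round(-np.radians((yaw-y0+180)%360-180),3))
def wrist(tag,view=False):
    s=r.sense(); p,d=optics.grab_frame('wrist'); np.savez(f'{tag}.npz',p=p,d=d,pos=s['position'],q=s['tcp_rot']); return p,d,s
def wray(uv,T=None,pos=None,q=None):
    c=cal('wrist'); T=c['T_tool_cam']; uv=np.atleast_2d(uv).astype(float)
    a=np.stack([uv[:,0]-c['cx'],uv[:,1]-c['cy']],1); rr=np.linalg.norm(a,axis=1); th=rr/c['fx']; k=np.sin(th)/np.maximum(rr,1e-9)
    dc=np.stack([a[:,0]*k,-a[:,1]*k,-np.cos(th)],1); M=R.from_quat(q)
    return pos+M.apply(T[:3,3]), M.apply(dc@T[:3,:3].T)
def wcloud(z):
    h,w=z['d'].shape; u,v=np.meshgrid(np.arange(w),np.arange(h)); o,dr=wray(np.stack([u.ravel(),v.ravel()],1),pos=z['pos'],q=z['q'])
    c=cal('wrist'); th=np.hypot(u-c['cx'],v-c['cy'])/c['fx']; t=z['d']/np.cos(th); return (o+dr*t.reshape(-1,1)).reshape(h,w,3)
def wproj(P,pos,q):
    c=cal('wrist'); T=c['T_tool_cam']; P=np.atleast_2d(P); t=R.from_quat(q).inv().apply(P-pos); x=(t-T[:3,3])@T[:3,:3]
    th=np.arctan2(np.hypot(x[:,0],x[:,1]),-x[:,2]); ph=np.arctan2(-x[:,1],x[:,0]); return np.stack([c['cx']+c['fx']*th*np.cos(ph),c['cy']+c['fx']*th*np.sin(ph)],1)
def hitz(uv,z,pos,q):
    o,d=wray(uv,pos=pos,q=q); return o+d*((z-o[2])/d[:,2])[:,None]
E
python3 -c "
from h import *
go(470,-250,270,25.5); go(442,303,270,20)"
```

```text
t 0.1 p [ 258.  -541.   230.5] yaw 25.48 tilt [-5.0e-04  1.6e-03 -1.0e+00]
delta cm [ 31.66 -17.16  -3.91] roll -0.0
t 0.1 p [ 258.  -541.   230.5] yaw 25.48 tilt [-5.0e-04  1.6e-03 -1.0e+00]
delta cm [ 52.93 -68.28  -3.82] roll 0.096
```

Call:
{"fn": "play_rows", "kwargs": {
  "deltas": [
    {"xyz": [3.5, -1.9, -0.4]},
    {"xyz": [3.5, -1.9, -0.4]},
    {"xyz": [3.5, -1.9, -0.4]},
    {"xyz": [3.5, -1.9, -0.4]},
    {"xyz": [3.5, -1.9, -0.4]},
    {"xyz": [3.5, -1.9, -0.4]},
    {"xyz": [3.5, -1.9, -0.4]},
    {"xyz": [3.5, -1.9, -0.4]},
    {"xyz": [3.5, -1.9, -0.4]}
  ],
  "claw": 1
}}

```text
validation failed for argument at $.de...
```

Call:
{"fn": "play_rows", "kwargs": {
  "deltas": [
    {"xyz": [1.7, -4.0, 0]},
    {"xyz": [1.7, -4.0, 0]},
    {"xyz": [1.7, -4.0, 0]},
    {"xyz": [1.7, -4.0, 0]},
    {"xyz": [1.7, -4.0, 0]},
    {"xyz": [1.7, -4.0, 0]},
    {"xyz": [1.7, -4.0, 0]},
    {"xyz": [1.7, -4.0, 0]},
    {"xyz": [1.7, -4.0, 0]},
    {"xyz": [1.7, -4.0, 0]}
  ]
}}

```text
validation failed for argument at $.de...
```

```bash
python3 -c "
from h import *
go(442,303,270,20)"
```

```text
t 0.1 p [ 258.  -541.   230.5] yaw 25.48 tilt [-5.0e-04  1.6e-03 -1.0e+00]
delta cm [ 52.93 -68.28  -3.82] roll 0.096
```

Roll must be given.

Call:
{"fn": "play_rows", "kwargs": {
  "deltas": [
    {"xyz": [3.5, -1.9, -0.4], "roll": 0},
    {"xyz": [3.5, -1.9, -0.4], "roll": 0},
    {"xyz": [3.5, -1.9, -0.4], "roll": 0},
    {"xyz": [3.5, -1.9, -0.4], "roll": 0},
    {"xyz": [3.5, -1.9, -0.4], "roll": 0},
    {"xyz": [3.5, -1.9, -0.4], "roll": 0},
    {"xyz": [3.5, -1.9, -0.4], "roll": 0},
    {"xyz": [3.5, -1.9, -0.4], "roll": 0},
    {"xyz": [3.5, -1.9, -0.4], "roll": 0}
  ],
  "claw": 1.0,
  "newtons": 80.0
}}

```text
time_s: 1.0
position: [469.4, -250.1, 267.2]
tcp_rot: [0.975, 0.221, -0.0, -0.0]
contact_force: [0.8, -0.1, 0.1]
gripper_width: 0.998
gripper_force: 0.0
```

Call:
{"fn": "play_rows", "kwargs": {
  "deltas": [
    {"xyz": [1.7, -4.0, 0], "roll": 0},
    {"xyz": [1.7, -4.0, 0], "roll": 0},
    {"xyz": [1.7, -4.0, 0], "roll": 0},
    {"xyz": [1.7, -4.0, 0], "roll": 0},
    {"xyz": [1.7, -4.0, 0], "roll": 0},
    {"xyz": [1.7, -4.0, 0], "roll": 0},
    {"xyz": [1.7, -4.0, 0], "roll": 0},
    {"xyz": [1.7, -4.0, 0], "roll": 0},
    {"xyz": [1.7, -4.0, 0], "roll": 0},
    {"xyz": [1.7, -4.0, 0], "roll": 0}
  ]
}}

```text
time_s: 2.0
position: [449.6, 184.2, 267.2]
tcp_rot: [0.975, 0.221, -0.0, -0.0]
contact_force: [0.8, -0.1, -0.5]
gripper_width: 1.001
gripper_force: 0.0
```

```bash
python3 -c "
from h import *
go(442,303,270,20)"
```

```text
t 2.0 p [449.6 184.2 267.2] yaw 25.49 tilt [-3.e-04 -1.e-04 -1.e+00]
delta cm [  4.43 -11.05  -0.29] roll 0.096
```

Call:
{"fn": "play_rows", "kwargs": {
  "deltas": [
    {"xyz": [1.5, -3.7, 0], "roll": 0},
    {"xyz": [1.5, -3.7, 0], "roll": 0},
    {"xyz": [1.5, -3.7, 0], "roll": 0.096},
    {"xyz": [0, 0, 0], "roll": 0}
  ]
}}

```text
time_s: 2.4
position: [442.5, 306.3, 267.0]
tcp_rot: [0.985, 0.174, 0.0, -0.001]
contact_force: [-0.2, 0.2, -0.3]
gripper_width: 0.999
gripper_force: 0.0
```

Run:
```python
from h import *
p,d,s=wrist('w1'); cv2.imwrite('pics/w1.png',p[...,::-1])
z=np.load('w1.npz'); P=wcloud(z); print(s['position'].round(1))
m=(P[...,2]>158)&(P[...,2]<174)&(d>0)&(abs(P[...,0]-442)<110)&(abs(P[...,1]-303)<70)
Q=P[m][:,:2]; print(m.sum(),cv2.minAreaRect(Q.astype(np.float32)),np.median(P[m][:,2]))
```

```text
[442.5 306.3 267. ]
2833 ((448.58642578125, 286.3233642578125), (167.81466674804688, 48.12651443481445), 17.639108657836914) 165.7385061487574
```

View pics/w1.png

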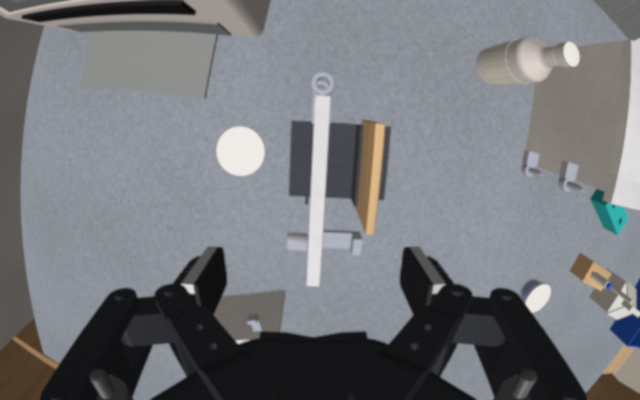

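Wrist view: the door's top edge runs (322,96)–(313,286), with the knuckles at (322,84) and the knob and hook at (325,242). The board (373,175) is on its right.

Run:
```python
from h import *
z=np.load('w1.npz'); p=z['p']
m=np.zeros((400,640),np.uint8); m[85:300,295:345]=1; m&=(p.min(2)>195).astype(np.uint8)
n,l,st,ce=cv2.connectedComponentsWithStats(m); k=1+st[1:,4].argmax(); v,u=np.nonzero(l==k); print(st[k])
W=hitz(np.stack([u,v],1),166,z['pos'],z['q'])[:,:2]; c,s,a=cv2.minAreaRect(W.astype(np.float32)); print('edge rect',c,s,a)
c=np.array(c); yaw=a if s[0]>s[1] else a-90
kn=hitz([322,84],156,z['pos'],z['q']); print('yaw',yaw,'kn',kn, 'dist',np.linalg.norm(kn[0,:2]-c))
t=c+8*np.array([np.cos(np.radians(yaw)),np.sin(np.radians(yaw))])
go(t[0],t[1],136,yaw)
```

```text
[ 307   96   23  190 2515]
edge rect (443.3888854980469, 302.7478942871094) (165.99301147460938, 11.388238906860352) 17.375347137451172
yaw 17.375347137451172 kn [[532.11325073 331.08290992 156.        ]] dist 93.1390685890363
t 2.45 p [442.5 303.9 266.8] yaw 20.21 tilt [-7.e-04 -1.e-04 -1.e+00]
delta cm [ 0.85  0.18 13.08] roll 0.049
```

Call:
{"fn": "play_rows", "kwargs": {
  "deltas": [
    {"xyz": [0.4, 0.1, 3.5], "roll": 0.049},
    {"xyz": [0.4, 0.1, 3.5], "roll": 0},
    {"xyz": [0, 0, 3.0], "roll": 0},
    {"xyz": [0, 0, 2.0], "roll": 0},
    {"xyz": [0, 0, 1.0], "roll": 0},
    {"xyz": [0, 0, 0], "roll": 0}
  ]
}}

```text
time_s: 3.05
position: [450.5, 301.3, 136.2]
tcp_rot: [0.989, 0.149, -0.001, 0.001]
contact_force: [0.5, -0.3, 0.5]
gripper_width: 1.001
gripper_force: 0.0
```

Call:
{"fn": "play_rows", "kwargs": {
  "deltas": [
    {"xyz": [0, 0, 0], "roll": 0},
    {"xyz": [0, 0, 0], "roll": 0},
    {"xyz": [0, 0, 0], "roll": 0},
    {"xyz": [0, 0, 0], "roll": 0},
    {"xyz": [0, 0, 0], "roll": 0},
    {"xyz": [0, 0, 0], "roll": 0},
    {"xyz": [0, 0, 0], "roll": 0},
    {"xyz": [0, 0, 0], "roll": 0}
  ],
  "claw": -1.0,
  "newtons": 90.0
}}

```text
time_s: 3.85
position: [452.0, 303.2, 138.0]
tcp_rot: [0.989, 0.149, 0.001, -0.0]
contact_force: [-0.4, 0.6, 5.3]
gripper_width: 0.123
gripper_force: 88.9
```

Call:
{"fn": "play_rows", "kwargs": {
  "deltas": [
    {"xyz": [0, 0, -0.8], "roll": 0},
    {"xyz": [0, 0, -1.5], "roll": 0},
    {"xyz": [0, 0, -2.5], "roll": 0},
    {"xyz": [0, 0, -3], "roll": 0},
    {"xyz": [0, 0, -3], "roll": 0},
    {"xyz": [0, 0, -1.5], "roll": 0},
    {"xyz": [0, 0, 0], "roll": 0}
  ]
}}

```text
time_s: 4.55
position: [452.2, 303.1, 262.4]
tcp_rot: [0.989, 0.149, 0.002, -0.001]
contact_force: [0.7, 0.1, -4.2]
gripper_width: 0.125
gripper_force: 88.3
```

Run:
```python
from h import *
print(r.sense()['contact_force'],r.sense()['gripper_force'])
a=np.radians(13.4); X=np.array([np.cos(a),np.sin(a)]); hinge=np.array([555.6,9.0]); t=hinge-(96-9+55)*X
go(t[0],t[1],262,13.4)
```

```text
[ 0.69819241  0.12823141 -4.20463985] 88.3351743221283
t 4.55 p [452.2 303.1 262.4] yaw 17.18 tilt [ 0.0032  0.0015 -1.    ]
delta cm [-1.298e+01  3.022e+01 -2.000e-02] roll 0.066
```

Call:
{"fn": "play_rows", "kwargs": {
  "deltas": [
    {"xyz": [-0.6, 1.5, 0], "roll": 0},
    {"xyz": [-1.2, 2.8, 0], "roll": 0},
    {"xyz": [-1.6, 3.7, 0], "roll": 0},
    {"xyz": [-1.6, 3.7, 0], "roll": 0},
    {"xyz": [-1.6, 3.7, 0], "roll": 0},
    {"xyz": [-1.6, 3.7, 0], "roll": 0},
    {"xyz": [-1.6, 3.7, 0], "roll": 0},
    {"xyz": [-1.6, 3.7, 0], "roll": 0},
    {"xyz": [-1.0, 2.4, 0], "roll": 0},
    {"xyz": [-0.6, 1.3, 0], "roll": 0.066}
  ]
}}

```text
time_s: 5.55
position: [413.9, -26.5, 258.6]
tcp_rot: [0.993, 0.115, -0.002, -0.0]
contact_force: [0.6, 0.5, -4.0]
gripper_width: 0.121
gripper_force: 88.6
```

Call:
{"fn": "play_rows", "kwargs": {
  "deltas": [
    {"xyz": [0, 0, 0], "roll": 0},
    {"xyz": [0, 0, 0], "roll": 0},
    {"xyz": [0, 0, 0], "roll": 0}
  ]
}}

```text
time_s: 5.85
position: [415.5, -23.6, 259.6]
tcp_rot: [0.993, 0.117, -0.001, -0.001]
contact_force: [0.5, 0.2, -3.6]
gripper_width: 0.125
gripper_force: 88.6
```

Run:
```python
from h import *
p,d,s=wrist('w2'); cv2.imwrite('pics/w2.png',cv2.resize(p[0:300,160:560,::-1],(800,600),interpolation=cv2.INTER_CUBIC)); go(418,-24,262,13.4)
```

```text
t 5.9 p [415.8 -23.5 259.8] yaw 13.49 tilt [-1.3e-03  6.0e-04 -1.0e+00]
delta cm [ 0.2   0.1  -0.22] roll 0.002
```

View pics/w2.png

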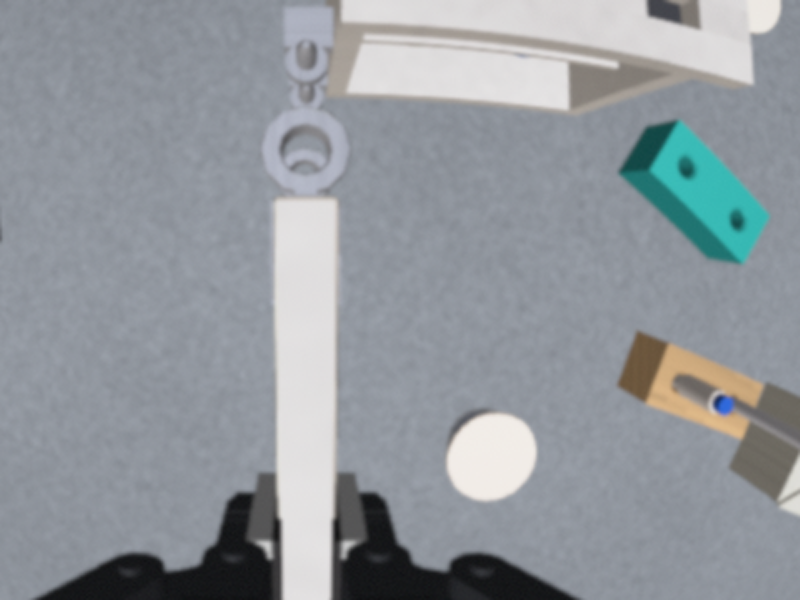

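The view shows the upper knuckle ring at full-image (313,75), the upper pin and bracket at (313,22–34), the lower pin's bracket just below, and cup_a at (405,228), clear.

Run:
```python
from h import *
z=np.load('w2.npz'); pos,q=z['pos'],z['q']; p=z['p']
kn=hitz([313,75],pos[2]+.2,pos,q)[0]; print('kn top',kn)
a=np.radians(13.4); h=np.array([555.6,9.0])
print('pred pin tip/foot', wproj([[*h,150],[*h,122],[*h,65],[*h,37]],pos,q))
for uv,zz in(([313.5,20],150),([313.5,34],122)): print(hitz(uv,zz,pos,q))
# white door edge strip yaw at z door top
m=np.zeros((400,640),np.uint8); m[100:235,285:345]=1; m&=(p.min(2)>190).astype(np.uint8); v,u=np.nonzero(m)
W=hitz(np.stack([u,v],1),pos[2]+28.0,pos,q)[:,:2]; print('edge',cv2.minAreaRect(W.astype(np.float32)))
# cabinet top edges: wrist cloud
P=wcloud(z); mm=(abs(P[...,2]-190)<4); Q=P[mm][:,:2]; print(mm.sum())
c=cv2.resize(p[0:110,283:343,::-1],None,fx=7,fy=7,interpolation=cv2.INTER_CUBIC)[:600]
cv2.imwrite('pics/w2c.png',c)
```

```text
kn top [500.76347067  -3.43831857 259.77245075]
pred pin tip/foot [[313.82532735  22.97040009]
 [313.75118179  31.21458054]
 [313.63701139  43.97913872]
 [313.59364257  48.85018664]]
[[558.08791419   9.86186918 150.        ]]
[[552.94364345   8.59554837 122.        ]]
edge ((463.3359375, -12.099383354187012), (52.17433547973633, 11.428959846496582), 13.393047332763672)
4540
```

View pics/w2c.png

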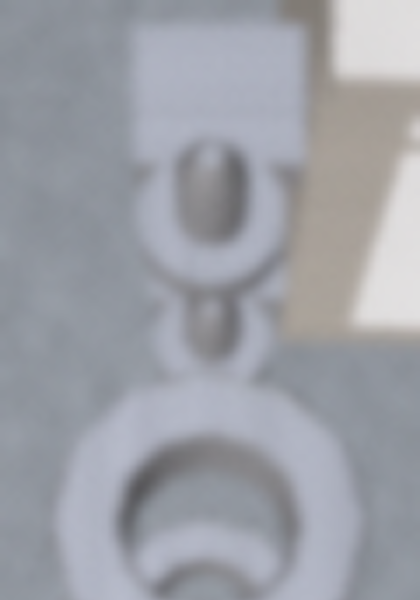

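Pins as measured are within 1 mm of prediction. I'll descend in front of the hinge, advance part way and look again.

Call:
{"fn": "play_rows", "kwargs": {
  "deltas": [
    {"xyz": [0, 0, 1.0], "roll": 0},
    {"xyz": [0, 0, 2.2], "roll": 0},
    {"xyz": [0, 0, 2.4], "roll": 0},
    {"xyz": [0, 0, 1.6], "roll": 0},
    {"xyz": [0, 0, 0.9], "roll": 0},
    {"xyz": [1.2, 0, 0], "roll": 0},
    {"xyz": [1.6, 0.03, 0], "roll": 0},
    {"xyz": [1.0, 0.02, 0], "roll": 0},
    {"xyz": [0, 0, 0], "roll": 0},
    {"xyz": [0, 0, 0], "roll": 0}
  ]
}}

```text
time_s: 6.9
position: [454.0, -15.8, 179.6]
tcp_rot: [0.993, 0.117, 0.0, 0.0]
contact_force: [-0.5, -1.1, -4.5]
gripper_width: 0.124
gripper_force: 88.6
```

Run:
```python
from h import *
p,d,s=wrist('w3'); print(s['position'],s['contact_force'])
c=cv2.resize(p[0:110,273:353,::-1],None,fx=5.4,fy=5.4,interpolation=cv2.INTER_CUBIC)
cv2.imwrite('pics/w3c.png',c)
```

```text
[453.99326529 -15.77696961 179.64784762] [-0.46801861 -1.05267989 -4.52507641]
```

View pics/w3c.png

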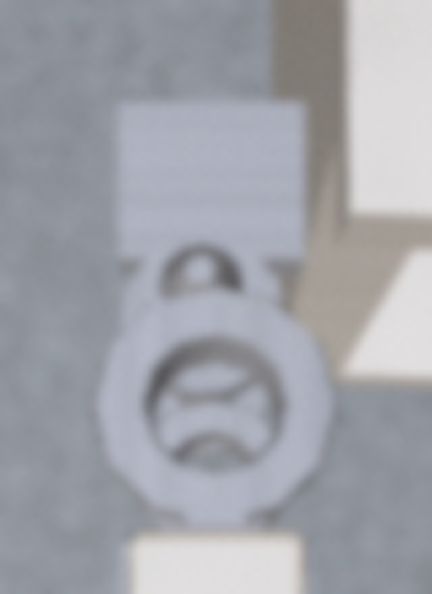

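Upper pin tip shows at full-image (310.8,49.3), and the knuckle ring centre at (312.9,75.7).

Run:
```python
from h import *
z=np.load('w3.npz'); pos,q=z['pos'],z['q']
k=hitz([312.9,75.7],pos[2],pos,q)[0]; t=hitz([310.8,49.3],150,pos,q)[0]; print(k,t,R.from_quat(q).inv().apply(t-k)); go(0,0,0,13.4)
```

```text
[538.94461209   4.27461294 179.64784762] [556.48160654   9.60212793 150.        ] [18.28698263 -1.11289788 29.6525072 ]
t 6.95 p [453.3 -15.8 179.5] yaw 13.42 tilt [-4.e-04 -0.e+00 -1.e+00]
delta cm [-43.72 -12.05  17.96] roll 0.0
```

Call:
{"fn": "play_rows", "kwargs": {
  "deltas": [
    {"xyz": [0.8, -0.05, 0], "roll": 0},
    {"xyz": [0.8, -0.05, 0], "roll": 0},
    {"xyz": [0.27, 0, 0], "roll": 0},
    {"xyz": [0, 0, 0], "roll": 0},
    {"xyz": [0, 0, 0], "roll": 0},
    {"xyz": [0, 0, 0], "roll": 0}
  ]
}}

```text
time_s: 7.55
position: [471.0, -10.6, 179.2]
tcp_rot: [0.993, 0.117, -0.0, -0.0]
contact_force: [-0.2, -0.2, -4.8]
gripper_width: 0.123
gripper_force: 88.4
```

Run:
```python
from h import *
print(r.sense()['contact_force'],r.sense()['torque']); p,d,s=wrist('w4'); go(471.5,-10.4,179.5,13.4)
pr=wproj([[556.5,9.6,150]],s['position'],s['tcp_rot']); print(pr,wproj([[556.5,9.6,s['position'][2]]],s['position'],s['tcp_rot']))
c=cv2.resize(p[40:110,273:353,::-1],None,fx=5.4,fy=5.4,interpolation=cv2.INTER_CUBIC)
cv2.imwrite('pics/w4c.png',c)
```

```text
[-0.15908903 -0.19365097 -4.82719998] [-0.03855049  0.0102362   0.00365538]
t 7.6 p [471.  -10.6 179.2] yaw 13.4 tilt [-4.e-04  1.e-04 -1.e+00]
delta cm [ 0.05 -0.   -0.03] roll -0.0
[[312.82276014  80.37945659]] [[312.83303164  74.46924561]]
```

View pics/w4c.png

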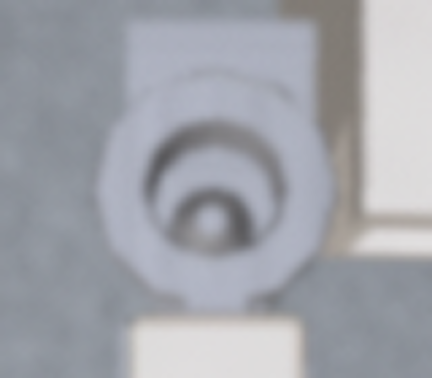

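The pin tip is seen through the bore at about 0.6 mm off centre. I'll correct that and lower.

Call:
{"fn": "play_rows", "kwargs": {
  "deltas": [
    {"xyz": [0.04, -0.05, 0.3], "roll": 0},
    {"xyz": [0, 0, 0.4], "roll": 0},
    {"xyz": [0, 0, 0.4], "roll": 0},
    {"xyz": [0, 0, 0.3], "roll": 0},
    {"xyz": [0, 0, 0.3], "roll": 0},
    {"xyz": [0, 0, 0.3], "roll": 0},
    {"xyz": [0, 0, 0], "roll": 0}
  ]
}}

```text
time_s: 8.3
position: [471.3, -9.9, 158.9]
tcp_rot: [0.993, 0.117, -0.0, -0.0]
contact_force: [-0.5, -0.5, -3.9]
gripper_width: 0.124
gripper_force: 88.5
```

Run:
```python
from h import *
s=r.sense();print(s['contact_force'],s['torque']);go(471.5,-10.2,140,13.4)
```

```text
[-0.50053328 -0.48461359 -3.90271155] [-0.02668692 -0.05237106  0.01453451]
t 8.3 p [471.3  -9.9 158.9] yaw 13.39 tilt [-9.e-04  3.e-04 -1.e+00]
delta cm [0.01 0.03 1.89] roll -0.0
```

Call:
{"fn": "play_rows", "kwargs": {
  "deltas": [
    {"xyz": [0, 0, 0.3], "roll": 0},
    {"xyz": [0, 0, 0.3], "roll": 0},
    {"xyz": [0, 0, 0.3], "roll": 0},
    {"xyz": [0, 0, 0.3], "roll": 0},
    {"xyz": [0, 0, 0.3], "roll": 0},
    {"xyz": [0, 0, 0.2], "roll": 0},
    {"xyz": [0, 0, 0], "roll": 0}
  ]
}}

```text
time_s: 9.0
position: [471.4, -9.9, 142.0]
tcp_rot: [0.993, 0.117, -0.0, -0.0]
contact_force: [0.4, 0.4, -4.0]
gripper_width: 0.12
gripper_force: 88.5
```

Run:
```python
from h import *
s=r.sense();print(s['contact_force'],s['torque']);go(471.5,-10.2,140,13.4)
```

```text
[ 0.3995381   0.44683471 -3.97127234] [-0.02052094  0.01745001  0.00970169]
t 9.0 p [471.4  -9.9 142. ] yaw 13.4 tilt [-8.e-04  2.e-04 -1.e+00]
delta cm [0.01 0.03 0.2 ] roll -0.0
```

Call:
{"fn": "play_rows", "kwargs": {
  "deltas": [
    {"xyz": [0, 0, 0.1], "roll": 0},
    {"xyz": [0, 0, 0.1], "roll": 0},
    {"xyz": [0, 0, 0.1], "roll": 0},
    {"xyz": [0, 0, 0], "roll": 0}
  ]
}}

```text
time_s: 9.4
position: [471.7, -10.0, 139.7]
tcp_rot: [0.993, 0.117, 0.0, 0.0]
contact_force: [-2.4, -0.0, 1.3]
gripper_width: 0.124
gripper_force: 89.6
```

The door is seated: its weight is off the wrist at the expected height. I'll release and rise.

Call:
{"fn": "play_rows", "kwargs": {
  "deltas": [
    {"xyz": [0, 0, 0], "roll": 0},
    {"xyz": [0, 0, 0], "roll": 0},
    {"xyz": [0, 0, 0], "roll": 0},
    {"xyz": [0, 0, 0], "roll": 0},
    {"xyz": [0, 0, 0], "roll": 0}
  ],
  "claw": 0.6
}}

```text
time_s: 9.9
position: [471.7, -10.0, 139.4]
tcp_rot: [0.993, 0.117, 0.0, -0.0]
contact_force: [-0.0, -0.6, 0.6]
gripper_width: 0.8
gripper_force: 0.0
```

Call:
{"fn": "play_rows", "kwargs": {
  "deltas": [
    {"xyz": [0, 0, -1], "roll": 0},
    {"xyz": [0, 0, -2], "roll": 0},
    {"xyz": [0, 0, -3], "roll": 0},
    {"xyz": [0, 0, -2], "roll": 0},
    {"xyz": [0, 0, 0], "roll": 0},
    {"xyz": [0, 0, 0], "roll": 0}
  ]
}}

```text
time_s: 10.5
position: [471.9, -10.0, 219.9]
tcp_rot: [0.993, 0.117, 0.001, 0.0]
contact_force: [0.2, 0.2, -0.9]
gripper_width: 0.796
gripper_force: 0.0
```

Run:
```python
from h import *
p,d,s=wrist('w5'); z=np.load('w5.npz'); P=wcloud(z); pos,q=z['pos'],z['q']
m=np.zeros((400,640),np.uint8); m[20:260,270:350]=1; m&=((p.min(2)>180)&(P[...,2]>150)&(P[...,2]<182)&(P[...,0]<556)).astype(np.uint8)
v,u=np.nonzero(m); W=hitz(np.stack([u,v],1),168,pos,q)[:,:2]; print('door top',cv2.minAreaRect(W.astype(np.float32)),np.percentile(P[m>0][:,2],[10,50,90]))
go(436,19,220,13.4)
cv2.imwrite('pics/w5.png',p[...,::-1])
```

```text
door top ((492.0310363769531, -5.189208984375), (101.58229064941406, 11.21683120727539), 13.744954109191895) [164.39888399 165.96953783 167.46905582]
t 10.55 p [471.2  -9.9 219.1] yaw 13.4 tilt [-5.e-04  2.e-04 -1.e+00]
delta cm [-2.76 -3.63 -0.09] roll -0.0
```

View pics/w5.png

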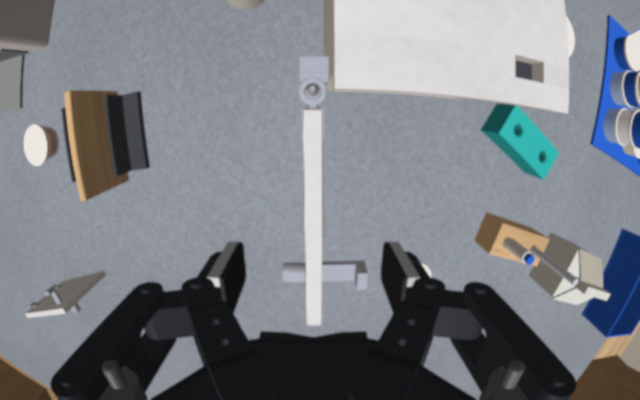

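The picture shows the door hanging on the pins (pin in bore at (313,91)), the slot at (529,68), and nothing disturbed. Next I'll close the fingers and go to the door's front side.

Call:
{"fn": "play_rows", "kwargs": {
  "deltas": [
    {"xyz": [-1.0, -1.5, 0], "roll": 0},
    {"xyz": [-1.4, -2, 0], "roll": 0},
    {"xyz": [-0.4, -0.7, 0], "roll": 0},
    {"xyz": [0, 0, 0], "roll": 0},
    {"xyz": [0, 0, 0], "roll": 0},
    {"xyz": [0, 0, 2], "roll": 0},
    {"xyz": [0, 0, 3], "roll": 0},
    {"xyz": [0, 0, 2.5], "roll": 0},
    {"xyz": [0, 0, 0.9], "roll": 0},
    {"xyz": [0, 0, 0], "roll": 0}
  ],
  "claw": -1.0,
  "newtons": 40.0
}}

```text
time_s: 11.55
position: [434.3, 24.1, 134.3]
tcp_rot: [0.993, 0.116, -0.001, -0.0]
contact_force: [-0.8, -0.5, 0.8]
gripper_width: -0.003
gripper_force: 0.0
```

Run:
```python
from h import *
go(436,19,135,13.4)
z=np.load('w5.npz'); p=z['p']; m=np.zeros((400,640),bool); m[50:85,508:550]=1; m&=p.max(2)<150; v,u=np.nonzero(m)
W=hitz(np.stack([u,v],1),190,z['pos'],z['q'])[:,:2]; print('slot',cv2.minAreaRect(W.astype(np.float32)),W.mean(0))
h=np.array([556.5,9.6]); a0=13.4; s=r.sense()['position'][:2]; X=np.array([np.cos(np.radians(a0)),np.sin(np.radians(a0))]);Y=np.array([X[1],-X[0]])
prev=s
for k,ph in enumerate(np.linspace(0,90,10)):
    f=np.radians(193.4+ph); u_=np.array([np.cos(f),np.sin(f)]); n=np.array([-u_[1],u_[0]])
    hh=6+11*abs(n@X)+15*abs(n@Y)
    t=h+115*u_-n*hh; d=(t-prev)/10; print(int(ph),t.round(1),'tool',round(d@X,2),round(d@Y,2)); prev=t
```

```text
t 11.55 p [434.3  24.1 134.3] yaw 13.37 tilt [-2.7e-03  2.0e-04 -1.0e+00]
delta cm [ 0.05  0.54 -0.07] roll -0.001
slot ((609.9137573242188, -122.61483764648438), (13.212709426879883, 24.406147003173828), 15.82116985321045) [ 609.46359498 -122.64510133]
0 [439.8   3.4] tool 0.05 2.14
10 [442.  -15.3] tool -0.22 1.86
20 [447.4 -33.8] tool 0.1 1.93
30 [456.1 -51.6] tool 0.44 1.94
40 [468.2 -68.1] tool 0.8 1.88
50 [483.5 -82.5] tool 1.15 1.75
60 [501.6 -94. ] tool 1.49 1.55
70 [ 522.  -102.2] tool 1.79 1.26
80 [ 543.9 -106.4] tool 2.04 0.92
90 [ 566.6 -106.2] tool 2.21 0.51
```

Call:
{"fn": "play_rows", "kwargs": {
  "deltas": [
    {"xyz": [0, 1.0, 0], "roll": 0},
    {"xyz": [0, 1.1, 0], "roll": 0},
    {"xyz": [-0.1, 0.9, 0], "roll": 0},
    {"xyz": [-0.1, 0.9, 0], "roll": 0},
    {"xyz": [0.05, 1.0, 0], "roll": 0},
    {"xyz": [0.05, 1.0, 0], "roll": 0},
    {"xyz": [0.2, 1.0, 0], "roll": 0},
    {"xyz": [0.2, 1.0, 0], "roll": 0},
    {"xyz": [0.4, 0.95, 0], "roll": 0},
    {"xyz": [0.4, 0.95, 0], "roll": 0}
  ]
}}

```text
time_s: 12.55
position: [468.6, -69.1, 135.3]
tcp_rot: [0.993, 0.117, -0.0, -0.0]
contact_force: [0.2, 0.7, -0.3]
gripper_width: 0.003
gripper_force: 0.2
```

Call:
{"fn": "play_rows", "kwargs": {
  "deltas": [
    {"xyz": [0.55, 0.9, 0], "roll": 0},
    {"xyz": [0.6, 0.85, 0], "roll": 0},
    {"xyz": [0.75, 0.8, 0], "roll": 0},
    {"xyz": [0.75, 0.8, 0], "roll": 0},
    {"xyz": [0.9, 0.6, 0], "roll": 0},
    {"xyz": [0.9, 0.6, 0], "roll": 0},
    {"xyz": [1.0, 0.45, 0], "roll": 0},
    {"xyz": [1.0, 0.45, 0], "roll": 0},
    {"xyz": [0, 0, 0], "roll": 0}
  ]
}}

```text
time_s: 13.45
position: [545.6, -106.9, 135.5]
tcp_rot: [0.993, 0.117, 0.001, 0.0]
contact_force: [1.1, -0.4, -0.9]
gripper_width: -0.002
gripper_force: 0.0
```

```bash
cat > door.py <<'E'
from h import *
# door state from side & scene clouds
def door(tag):
    for n in("scene","side"):
        p,d=optics.grab_frame(n); np.savez(f'{n}{tag}.npz',p=p,d=d); P=cloud(n,d)
        a=np.radians(13.4);X=np.array([np.cos(a),np.sin(a)]);Y=np.array([-X[1],X[0]]); Q=P[...,:2]-np.array([672.4+.9,-63+.6]); x=Q@X; y=Q@Y
        m=(P[...,2]>60)&(P[...,2]<150)&(x>-300)&(x<-60)&(y>-80)&(y<80)&(p.min(2)>110)&(p.max(2)-p.min(2)<40)
        print(n,m.sum()); 
        for lo in range(-80,80,20):
            k=m&(y>=lo)&(y<lo+20)
            if k.sum()>5: print(lo,k.sum(),np.percentile(x[k],[10,50,90]).round(1))
E
python3 - <<'E'
from door import *
s=r.sense(); print(s['contact_force']); go(566.6,-106.2,135,13.4); door('d1')
E
```

```text
[ 1.05965748 -0.40674983 -0.87214025]
t 13.45 p [ 545.6 -106.9  135.5] yaw 13.41 tilt [ 1.9e-03 -6.0e-04 -1.0e+00]
delta cm [2.06 0.41 0.05] roll 0.0
scene 4
side 43
-60 12 [-123.8 -120.1 -118.8]
60 14 [-106.2 -102.9  -70.8]
```

Call:
{"fn": "play_rows", "kwargs": {
  "deltas": [
    {"xyz": [0.8, 0.2, 0], "roll": 0},
    {"xyz": [0.7, 0.1, 0], "roll": 0},
    {"xyz": [0.3, 0.1, 0], "roll": 0},
    {"xyz": [0, 0, 0], "roll": 0}
  ]
}}

```text
time_s: 13.95
position: [562.7, -106.2, 135.4]
tcp_rot: [0.993, 0.117, 0.0, 0.0]
contact_force: [1.4, 1.0, -0.3]
gripper_width: -0.001
gripper_force: 0.0
```

Call:
{"fn": "play_rows", "kwargs": {
  "deltas": [
    {"xyz": [0.2, 0, 0], "roll": 0},
    {"xyz": [0.1, 0, 0], "roll": 0},
    {"xyz": [0, 0, 0], "roll": 0}
  ]
}}

```text
time_s: 14.25
position: [564.8, -105.4, 135.3]
tcp_rot: [0.993, 0.117, -0.0, -0.0]
contact_force: [0.1, -0.2, 0.7]
gripper_width: -0.003
gripper_force: 0.2
```

Call:
{"fn": "play_rows", "kwargs": {
  "deltas": [
    {"xyz": [0.2, 0, 0], "roll": 0},
    {"xyz": [0.1, 0, 0], "roll": 0},
    {"xyz": [0, 0, 0], "roll": 0}
  ]
}}

```text
time_s: 14.55
position: [566.3, -104.9, 135.1]
tcp_rot: [0.993, 0.117, -0.001, -0.0]
contact_force: [-5.0, -2.0, 2.0]
gripper_width: -0.004
gripper_force: 0.1
```

Call:
{"fn": "play_rows", "kwargs": {
  "deltas": [
    {"xyz": [0.2, 0, 0], "roll": 0},
    {"xyz": [0, 0, 0], "roll": 0}
  ]
}}

```text
time_s: 14.75
position: [566.0, -104.5, 134.6]
tcp_rot: [0.993, 0.117, -0.004, -0.0]
contact_force: [-10.6, -4.7, 3.4]
gripper_width: -0.001
gripper_force: 0.1
```

Run:
```python
from door import *
s=r.sense(); print(s['contact_force']); go(566.6,-106.2,135,13.4); door('d2')
```

```text
[-10.62200556  -4.74775931   3.38050213]
t 14.75 p [ 566.  -104.5  134.6] yaw 13.42 tilt [-7.2e-03 -1.0e-04 -1.0e+00]
delta cm [ 0.02  0.18 -0.04] roll 0.0
scene 0
side 5
```

The door is shut: contact came at cabinet x = -103 with 11 N. I'll back off, rise and turn for the rod.

Call:
{"fn": "play_rows", "kwargs": {
  "deltas": [
    {"xyz": [-0.8, 0, 0], "roll": 0},
    {"xyz": [-2.0, 0, 0], "roll": 0},
    {"xyz": [-2.2, 0, 0], "roll": 0},
    {"xyz": [0, 0, -3.0], "roll": 0},
    {"xyz": [0, 0, -4.0], "roll": 0},
    {"xyz": [0, 0, -3.0], "roll": 0}
  ]
}}

```text
time_s: 15.45
position: [521.6, -116.1, 237.4]
tcp_rot: [0.993, 0.116, 0.001, 0.0]
contact_force: [0.8, -0.2, -0.4]
gripper_width: -0.001
gripper_force: 0.0
```

Call:
{"fn": "play_rows", "kwargs": {
  "deltas": [
    {"xyz": [0, 0, 0], "roll": -0.145},
    {"xyz": [0, 0, 0], "roll": -0.145},
    {"xyz": [0, 0, 0], "roll": -0.145},
    {"xyz": [0, 0, 0], "roll": -0.145},
    {"xyz": [0, 0, 0], "roll": -0.145},
    {"xyz": [0, 0, 0], "roll": -0.145},
    {"xyz": [0, 0, 0], "roll": -0.145},
    {"xyz": [0, 0, 0], "roll": -0.145},
    {"xyz": [0, 0, 0], "roll": -0.135}
  ],
  "claw": 0.3
}}

```text
time_s: 16.35
position: [521.4, -115.9, 235.5]
tcp_rot: [0.72, 0.694, 0.001, 0.0]
contact_force: [-0.5, -0.6, 0.7]
gripper_width: 0.648
gripper_force: 0.0
```

Run:
```python
from door import *
door('d3'); go(450.5,-334-60,235,87.6); go(450.5,-334,235,87.6)
```

```text
scene 0
side 21
-60 16 [-123.8 -116.9 -110. ]
t 16.45 p [ 521.3 -115.9  235.4] yaw 87.66 tilt [ 1.e-03  1.e-04 -1.e+00]
delta cm [-28.08  -5.94   0.03] roll 0.001
t 16.45 p [ 521.3 -115.9  235.4] yaw 87.66 tilt [ 1.e-03  1.e-04 -1.e+00]
delta cm [-22.08  -6.18   0.03] roll 0.001
```

Call:
{"fn": "play_rows", "kwargs": {
  "deltas": [
    {"xyz": [-3.0, -0.7, 0], "roll": 0},
    {"xyz": [-4.5, -1.0, 0], "roll": 0},
    {"xyz": [-4.5, -1.0, 0], "roll": 0},
    {"xyz": [-4.5, -1.0, 0], "roll": 0},
    {"xyz": [-4.5, -1.0, 0], "roll": 0},
    {"xyz": [-3.5, -0.9, 0], "roll": 0},
    {"xyz": [-1.5, -0.4, 0], "roll": 0},
    {"xyz": [0, 0, 0], "roll": 0},
    {"xyz": [0, 0, 0], "roll": 0},
    {"xyz": [0, 0, 0], "roll": 0}
  ]
}}

```text
time_s: 17.45
position: [450.6, -371.5, 235.2]
tcp_rot: [0.722, 0.692, 0.0, -0.0]
contact_force: [-0.3, -0.3, 0.5]
gripper_width: 0.655
gripper_force: 0.0
```

Run:
```python
from h import *
p,d,s=wrist('w6'); z=np.load('w6.npz'); P=wcloud(z); pos,q=z['pos'],z['q']; print(pos)
print('pred rod top',wproj([[450.5,-334,139],[450.5,-334,45],[452.8,-279,99]],pos,q))
m=(abs(P[...,0]-450.5)<15)&(abs(P[...,1]+334)<15)&(P[...,2]>125)&(P[...,2]<150); v,u=np.nonzero(m); print('rod pix',m.sum(),P[m].mean(0), np.percentile(P[m],[5,95],axis=0).round(1),u.mean(),v.mean())
# flat top = highest points
mt=m&(P[...,2]>135); v,u=np.nonzero(mt); print('top',mt.sum(),hitz([u.mean(),v.mean()],139,pos,q))
# stand top: brown
hsv=cv2.cvtColor(p,cv2.COLOR_RGB2HSV); b=(hsv[...,1]>70)&(hsv[...,0]>8)&(hsv[...,0]<25)&(abs(P[...,2]-45)<4)&(abs(P[...,0]-451)<70)&(abs(P[...,1]+306)<80); Q=P[b][:,:2]; print('stand',b.sum(),cv2.minAreaRect(Q.astype(np.float32)) if b.sum()>5 else '')
c=cv2.resize(p[40:280,170:490,::-1],None,fx=2.5,fy=2.5,interpolation=cv2.INTER_CUBIC); cv2.imwrite('pics/w6.png',c)
go(450.5,-334,235,87.6)
```

```text
[ 450.56327524 -371.54612912  235.21450047]
pred rod top [[310.0951885  152.84401354]
 [310.84237304 140.73915204]
 [310.38894446  85.76515663]]
rod pix 139 [ 449.62805845 -331.52293935  137.70938198] [[ 445.8 -335.7  128.1]
 [ 453.6 -327.6  140. ]] 308.84892086330933 149.54676258992805
top 126 [[ 449.57582183 -331.79369858  139.        ]]
stand 3131 ((450.7331848144531, -304.6502685546875), (99.14341735839844, 42.754642486572266), 87.1207275390625)
t 17.5 p [ 450.6 -371.6  235.3] yaw 87.64 tilt [-0.e+00  8.e-04 -1.e+00]
delta cm [ 3.75 -0.17  0.03] roll 0.001
```

Call:
{"fn": "play_rows", "kwargs": {
  "deltas": [
    {"xyz": [2.0, -0.14, 0], "roll": 0},
    {"xyz": [1.96, -0.13, 0], "roll": 0},
    {"xyz": [0, 0, 0], "roll": 0},
    {"xyz": [0, 0, 3], "roll": 0},
    {"xyz": [0, 0, 4], "roll": 0},
    {"xyz": [0, 0, 4], "roll": 0},
    {"xyz": [0, 0, 2], "roll": 0},
    {"xyz": [0, 0, 1], "roll": 0},
    {"xyz": [0, 0, 0], "roll": 0},
    {"xyz": [0, 0, 0], "roll": 0}
  ]
}}

```text
time_s: 18.5
position: [449.9, -333.9, 96.3]
tcp_rot: [0.722, 0.692, 0.0, 0.001]
contact_force: [-0.5, 0.3, -0.0]
gripper_width: 0.648
gripper_force: 0.0
```

Call:
{"fn": "play_rows", "kwargs": {
  "deltas": [
    {"xyz": [0, 0, 0], "roll": 0},
    {"xyz": [0, 0, 0], "roll": 0},
    {"xyz": [0, 0, 0], "roll": 0},
    {"xyz": [0, 0, 0], "roll": 0},
    {"xyz": [0, 0, 0], "roll": 0},
    {"xyz": [0, 0, 0], "roll": 0},
    {"xyz": [0, 0, 0], "roll": 0}
  ],
  "claw": -1.0,
  "newtons": 70.0
}}

```text
time_s: 19.2
position: [449.4, -333.9, 96.2]
tcp_rot: [0.722, 0.692, -0.0, 0.001]
contact_force: [-1.6, 0.8, 6.0]
gripper_width: 0.101
gripper_force: 68.2
```

Call:
{"fn": "play_rows", "kwargs": {
  "deltas": [
    {"xyz": [0, 0, -1], "roll": 0},
    {"xyz": [0, 0, -2], "roll": 0},
    {"xyz": [0, 0, -3], "roll": 0},
    {"xyz": [0, 0, -4], "roll": 0},
    {"xyz": [0, 0, -4], "roll": 0},
    {"xyz": [0, 0, -4], "roll": 0},
    {"xyz": [0, 0, -3], "roll": 0},
    {"xyz": [0, 0, -1], "roll": 0},
    {"xyz": [0, 0, 0], "roll": 0},
    {"xyz": [0, 0, 0], "roll": 0}
  ]
}}

```text
time_s: 20.2
position: [448.5, -332.9, 314.0]
tcp_rot: [0.722, 0.692, -0.0, -0.001]
contact_force: [-1.0, 0.6, -0.2]
gripper_width: 0.096
gripper_force: 68.2
```

```bash
cat > rod.py <<'E'
from h import *
def rod(tag):
    p,d,s=wrist(tag); z=np.load(tag+'.npz'); P=wcloud(z); t=R.from_quat(z['q']).inv().apply((P-z['pos']).reshape(-1,3)).reshape(P.shape)
    m=(abs(t[...,1])<12)&(t[...,0]>-12)&(t[...,0]<25)&(t[...,2]>5)&(t[...,2]<95)&(d>0); Q=t[m]; print('rod pts',m.sum(),s['position'].round(1))
    for lo in range(0,95,15):
        k=Q[(Q[:,2]>=lo)&(Q[:,2]<lo+15)]
        if len(k)>4: print(lo,len(k),'x',np.percentile(k[:,0],[5,95]).round(1),'y',np.percentile(k[:,1],[5,50,95]).round(1))
    if len(Q): print('zmax',np.percentile(Q[:,2],[90,98,100]))
    return p,s
E
python3 - <<'E'
from rod import *
p,s=rod('w7'); go(610.2-.0,-123.3,320,87.6)
E
```

```text
rod pts 646 [ 448.5 -332.9  314. ]
0 118 x [4.4 6.9] y [-3.3  0.6  4.4]
15 159 x [3.3 6.9] y [-3.6  0.6  4.7]
30 127 x [2.9 6.8] y [-3.9  0.6  4.8]
45 102 x [3.6 6.9] y [-3.9  0.6  4.7]
60 87 x [3.  6.9] y [-4.3 -0.1  4.9]
75 53 x [3.5 7. ] y [-3.9  0.6  4.7]
zmax [73.25740584 83.57313503 86.23935586]
t 20.25 p [ 448.3 -332.6  313.4] yaw 87.59 tilt [-0.0025  0.0025 -1.    ]
delta cm [21.6  15.3  -0.65] roll -0.0
```

Call:
{"fn": "play_rows", "kwargs": {
  "deltas": [
    {"xyz": [1.5, 1.0, 0], "roll": 0},
    {"xyz": [3.0, 2.1, 0], "roll": 0},
    {"xyz": [3.5, 2.5, 0], "roll": 0},
    {"xyz": [3.5, 2.5, 0], "roll": 0},
    {"xyz": [3.5, 2.5, 0], "roll": 0},
    {"xyz": [3.0, 2.1, 0], "roll": 0},
    {"xyz": [2.2, 1.6, 0], "roll": 0},
    {"xyz": [1.2, 0.95, 0], "roll": 0},
    {"xyz": [0, 0, 0], "roll": 0},
    {"xyz": [0, 0, 0], "roll": 0}
  ]
}}

```text
time_s: 21.25
position: [609.6, -126.7, 314.2]
tcp_rot: [0.722, 0.692, -0.001, -0.001]
contact_force: [0.1, -0.8, 0.6]
gripper_width: 0.093
gripper_force: 68.2
```

Run:
```python
from rod import *
go(609.8,-125,302,87.6); p,s=rod('w8')
pos,q=s['position'],s['tcp_rot']; print('slot pred px',wproj([[610.4,-123.1,190]],pos,q))
v0=[int(x) for x in wproj([[610.4,-123.1,190]],pos,q)[0]]
c=cv2.resize(p[v0[1]-60:v0[1]+60,v0[0]-70:v0[0]+70,::-1],None,fx=5,fy=5,interpolation=cv2.INTER_CUBIC); cv2.imwrite('pics/w8.png',c); print(v0)
```

```text
t 21.25 p [ 609.6 -126.7  314.2] yaw 87.6 tilt [-2.3e-03 -1.0e-04 -1.0e+00]
delta cm [0.17 0.01 1.22] roll -0.0
rod pts 643 [ 609.6 -126.7  314.2]
0 118 x [4.2 6.9] y [-3.6  0.6  4.3]
15 162 x [3.3 7. ] y [-3.8  0.6  4.7]
30 119 x [2.6 6.8] y [-3.9  0.6  4.9]
45 104 x [3.6 7. ] y [-3.9  0.6  4.7]
60 83 x [3.4 6.9] y [-3.8  0.6  4.8]
75 57 x [3.3 7. ] y [-4.1  0.6  5. ]
zmax [73.0014378  83.35048512 86.61482957]
slot pred px [[313.32094803 186.14457513]]
[313, 186]
```

View pics/w8.png

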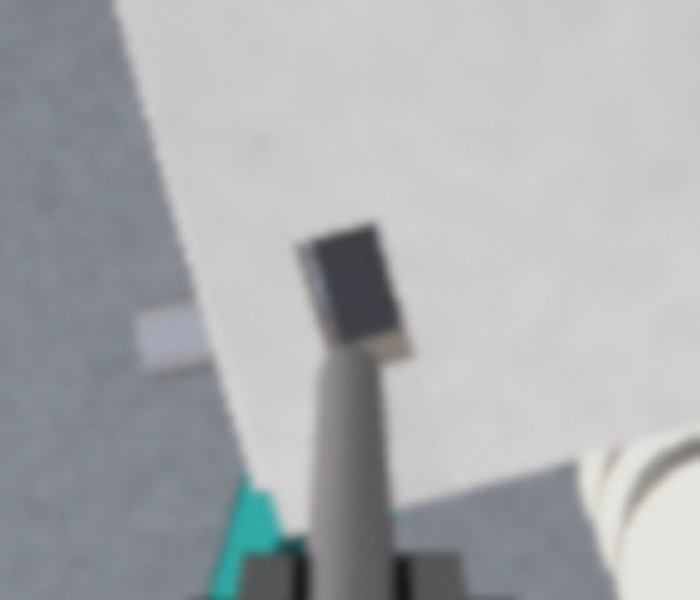

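The slot mouth is centred at full-image (313.6,185.8), matching the prediction; the rod tip is just short of it. The knob at (280,194) shows the door is shut. I'll shift 1.8 mm and descend.

Call:
{"fn": "play_rows", "kwargs": {
  "deltas": [
    {"xyz": [0.18, 0.02, 1.0], "roll": 0},
    {"xyz": [0, 0, 1.5], "roll": 0},
    {"xyz": [0, 0, 0.7], "roll": 0},
    {"xyz": [0, 0, 0], "roll": 0},
    {"xyz": [0, 0, 0], "roll": 0}
  ]
}}

```text
time_s: 21.8
position: [610.6, -124.7, 283.4]
tcp_rot: [0.722, 0.692, -0.0, -0.0]
contact_force: [0.4, -0.0, -1.0]
gripper_width: 0.097
gripper_force: 68.2
```

```bash
python3 -c "
from h import *
go(609.8,-124.9,270,87.6)"
```

```text
t 21.8 p [ 610.6 -124.7  283.4] yaw 87.56 tilt [-2.e-04  1.e-04 -1.e+00]
delta cm [-0.02 -0.08  1.34] roll -0.001
```

Call:
{"fn": "play_rows", "kwargs": {
  "deltas": [
    {"xyz": [0, -0.05, 0.3], "roll": 0},
    {"xyz": [0, 0, 0.3], "roll": 0},
    {"xyz": [0, 0, 0.3], "roll": 0},
    {"xyz": [0, 0, 0.3], "roll": 0},
    {"xyz": [0, 0, 0], "roll": 0}
  ]
}}

```text
time_s: 22.3
position: [610.0, -124.1, 270.7]
tcp_rot: [0.722, 0.692, -0.0, -0.0]
contact_force: [-0.1, 0.4, -1.0]
gripper_width: 0.095
gripper_force: 68.2
```

Call:
{"fn": "play_rows", "kwargs": {
  "deltas": [
    {"xyz": [0, 0, 0.3], "roll": 0},
    {"xyz": [0, 0, 0.3], "roll": 0},
    {"xyz": [0, 0, 0.2], "roll": 0},
    {"xyz": [0, 0, 0.2], "roll": 0},
    {"xyz": [0, 0, 0], "roll": 0}
  ]
}}

```text
time_s: 22.8
position: [610.4, -124.3, 261.1]
tcp_rot: [0.722, 0.692, 0.0, 0.0]
contact_force: [-0.1, 0.2, -0.3]
gripper_width: 0.097
gripper_force: 68.5
```

Call:
{"fn": "play_rows", "kwargs": {
  "deltas": [
    {"xyz": [0, 0, 0.2], "roll": 0},
    {"xyz": [0, 0, 0.2], "roll": 0},
    {"xyz": [0, 0, 0.2], "roll": 0},
    {"xyz": [0, 0, 0], "roll": 0}
  ]
}}

```text
time_s: 23.2
position: [610.2, -124.2, 254.9]
tcp_rot: [0.722, 0.692, -0.0, -0.0]
contact_force: [0.7, 1.4, 0.7]
gripper_width: 0.096
gripper_force: 68.5
```

Call:
{"fn": "play_rows", "kwargs": {
  "deltas": [
    {"xyz": [0, 0, 0.1], "roll": 0},
    {"xyz": [0, 0, 0.1], "roll": 0},
    {"xyz": [0, 0, 0], "roll": 0}
  ]
}}

```text
time_s: 23.5
position: [610.4, -124.3, 254.2]
tcp_rot: [0.722, 0.692, 0.0, 0.0]
contact_force: [-0.6, 0.7, 6.6]
gripper_width: 0.095
gripper_force: 69.3
```

Call:
{"fn": "play_rows", "kwargs": {
  "deltas": [
    {"xyz": [0, 0, 0.1], "roll": 0},
    {"xyz": [0, 0, 0.1], "roll": 0},
    {"xyz": [0, 0, 0], "roll": 0}
  ]
}}

```text
time_s: 23.8
position: [610.8, -124.5, 254.0]
tcp_rot: [0.722, 0.692, 0.001, 0.001]
contact_force: [-3.9, 0.5, 15.5]
gripper_width: 0.094
gripper_force: 70.4
```

Call:
{"fn": "play_rows", "kwargs": {
  "deltas": [
    {"xyz": [0, 0, 0.1], "roll": 0},
    {"xyz": [0, 0, 0], "roll": 0},
    {"xyz": [0, 0, 0], "roll": 0}
  ]
}}

```text
time_s: 24.1
position: [611.0, -124.6, 253.9]
tcp_rot: [0.722, 0.692, 0.001, 0.002]
contact_force: [-4.0, 1.4, 19.8]
gripper_width: 0.096
gripper_force: 71.1
```

The bolt hit its hard stop at tip z ≈ 167, i.e. 23 mm below the mouth: fully down. I'll return the rod.

Call:
{"fn": "play_rows", "kwargs": {
  "deltas": [
    {"xyz": [0, 0, -0.8], "roll": 0},
    {"xyz": [0, 0, -1.5], "roll": 0},
    {"xyz": [0, 0, -2], "roll": 0},
    {"xyz": [0, 0, -2], "roll": 0},
    {"xyz": [0, 0, 0], "roll": 0},
    {"xyz": [0, 0, 0], "roll": 0}
  ]
}}

```text
time_s: 24.7
position: [610.1, -124.2, 312.7]
tcp_rot: [0.722, 0.692, -0.0, -0.0]
contact_force: [-0.1, -0.0, 0.1]
gripper_width: 0.099
gripper_force: 68.5
```

Run:
```python
from rod import *
go(449.4,-333.9,313,87.6); rod('w9')
```

```text
t 24.7 p [ 610.1 -124.2  312.7] yaw 87.59 tilt [-4.e-04  2.e-04 -1.e+00]
delta cm [-21.62 -15.17  -0.03] roll -0.0
rod pts 647 [ 610.1 -124.2  312.7]
0 123 x [4.2 6.9] y [-3.6  0.6  4.4]
15 159 x [3.5 6.9] y [-3.6  0.6  4.6]
30 122 x [3.  6.9] y [-3.9  0.6  4.8]
45 104 x [3.2 7. ] y [-3.9  0.6  4.7]
60 83 x [3.6 6.9] y [-3.8 -0.1  4.7]
75 56 x [2.6 6.9] y [-4.6  0.6  5.1]
zmax [73.20692939 83.86377156 87.43044527]
```

Call:
{"fn": "play_rows", "kwargs": {
  "deltas": [
    {"xyz": [-1.5, -1.0, 0], "roll": 0},
    {"xyz": [-3.0, -2.1, 0], "roll": 0},
    {"xyz": [-3.5, -2.5, 0], "roll": 0},
    {"xyz": [-3.5, -2.5, 0], "roll": 0},
    {"xyz": [-3.5, -2.5, 0], "roll": 0},
    {"xyz": [-3.0, -2.1, 0], "roll": 0},
    {"xyz": [-2.2, -1.6, 0], "roll": 0},
    {"xyz": [-1.42, -0.9, 0], "roll": 0},
    {"xyz": [0, 0, 0], "roll": 0},
    {"xyz": [0, 0, 0], "roll": 0}
  ]
}}

```text
time_s: 25.75
position: [449.2, -333.6, 312.7]
tcp_rot: [0.722, 0.692, 0.0, -0.001]
contact_force: [-0.6, 1.3, 0.1]
gripper_width: 0.095
gripper_force: 68.5
```

Call:
{"fn": "play_rows", "kwargs": {
  "deltas": [
    {"xyz": [0, 0, 2], "roll": 0},
    {"xyz": [0, 0, 4], "roll": 0},
    {"xyz": [0, 0, 4], "roll": 0},
    {"xyz": [0, 0, 3], "roll": 0},
    {"xyz": [0, 0, 2], "roll": 0},
    {"xyz": [0, 0, 0], "roll": 0},
    {"xyz": [0, 0, 0], "roll": 0},
    {"xyz": [0, 0, 0], "roll": 0}
  ]
}}

```text
time_s: 26.55
position: [450.6, -334.2, 164.7]
tcp_rot: [0.722, 0.692, 0.0, 0.001]
contact_force: [1.2, 0.1, -0.7]
gripper_width: 0.095
gripper_force: 68.5
```

Run:
```python
from rod import *
go(449,-334,96.5,87.6); p,s=rod('w10'); z=np.load('w10.npz'); P=wcloud(z)
hsv=cv2.cvtColor(p,cv2.COLOR_RGB2HSV); b=(hsv[...,1]>70)&(hsv[...,0]>8)&(hsv[...,0]<25)&(abs(P[...,2]-45)<4)&(abs(P[...,0]-451)<70)&(abs(P[...,1]+306)<80); Q=P[b][:,:2]; print('stand',b.sum(),cv2.minAreaRect(Q.astype(np.float32)) if b.sum()>5 else '')
```

```text
t 26.55 p [ 450.6 -334.2  164.7] yaw 87.64 tilt [ 0.0019 -0.0016 -1.    ]
delta cm [ 0.03 -0.17  6.82] roll 0.001
rod pts 646 [ 450.6 -334.2  164.7]
0 116 x [4.3 7. ] y [-3.7  0.5  4.5]
15 161 x [3.3 7. ] y [-3.6  0.6  4.6]
30 122 x [3.4 6.9] y [-3.9 -0.   4.7]
45 106 x [2.9 6.9] y [-4.   0.6  5. ]
60 87 x [3.8 7. ] y [-4.1 -0.1  4.7]
75 54 x [2.6 6.8] y [-4.6  0.6  5.1]
zmax [73.22145677 84.11144587 86.85611462]
stand 4782 ((450.75433349609375, -304.7039489746094), (99.12153625488281, 42.95706558227539), 86.6951904296875)
```

Call:
{"fn": "play_rows", "kwargs": {
  "deltas": [
    {"xyz": [0, -0.1, 1.0], "roll": 0},
    {"xyz": [0, 0, 1.0], "roll": 0},
    {"xyz": [0, 0, 0.6], "roll": 0},
    {"xyz": [0, 0, 0], "roll": 0},
    {"xyz": [0, 0, 0], "roll": 0}
  ]
}}

```text
time_s: 27.1
position: [448.1, -333.7, 136.9]
tcp_rot: [0.722, 0.692, 0.0, -0.0]
contact_force: [0.0, 0.0, 0.5]
gripper_width: 0.092
gripper_force: 68.5
```

Call:
{"fn": "play_rows", "kwargs": {
  "deltas": [
    {"xyz": [0, 0, 0.3], "roll": 0},
    {"xyz": [0, 0, 0.3], "roll": 0},
    {"xyz": [0, 0, 0.3], "roll": 0},
    {"xyz": [0, 0, 0.3], "roll": 0},
    {"xyz": [0, 0, 0], "roll": 0}
  ]
}}

```text
time_s: 27.6
position: [448.0, -333.5, 124.8]
tcp_rot: [0.722, 0.692, 0.0, -0.001]
contact_force: [-0.1, -0.4, -0.6]
gripper_width: 0.095
gripper_force: 68.5
```

In the hole (tip 7 mm below the mouth, no force). I'll continue down.

Call:
{"fn": "play_rows", "kwargs": {
  "deltas": [
    {"xyz": [0, 0.07, 0.4], "roll": 0},
    {"xyz": [0, 0, 0.5], "roll": 0},
    {"xyz": [0, 0, 0.5], "roll": 0},
    {"xyz": [0, 0, 0.5], "roll": 0},
    {"xyz": [0, 0, 0.3], "roll": 0},
    {"xyz": [0, 0, 0], "roll": 0}
  ]
}}

```text
time_s: 28.2
position: [448.7, -333.6, 102.6]
tcp_rot: [0.722, 0.692, -0.0, -0.001]
contact_force: [0.1, 0.8, 0.0]
gripper_width: 0.095
gripper_force: 68.5
```

Call:
{"fn": "play_rows", "kwargs": {
  "deltas": [
    {"xyz": [0, 0, 0.2], "roll": 0},
    {"xyz": [0, 0, 0.2], "roll": 0},
    {"xyz": [0, 0, 0.2], "roll": 0},
    {"xyz": [0, 0, 0], "roll": 0}
  ]
}}

```text
time_s: 28.6
position: [448.9, -333.8, 97.1]
tcp_rot: [0.722, 0.692, 0.0, -0.0]
contact_force: [-0.0, 1.2, 0.3]
gripper_width: 0.094
gripper_force: 68.5
```

Call:
{"fn": "play_rows", "kwargs": {
  "deltas": [
    {"xyz": [0, 0, 0.1], "roll": 0},
    {"xyz": [0, 0, 0], "roll": 0}
  ]
}}

```text
time_s: 28.8
position: [449.1, -334.0, 96.3]
tcp_rot: [0.722, 0.692, 0.0, 0.0]
contact_force: [-0.5, 0.0, 0.3]
gripper_width: 0.099
gripper_force: 68.7
```

Call:
{"fn": "play_rows", "kwargs": {
  "deltas": [
    {"xyz": [0, 0, 0], "roll": 0},
    {"xyz": [0, 0, 0], "roll": 0},
    {"xyz": [0, 0, 0], "roll": 0},
    {"xyz": [0, 0, 0], "roll": 0},
    {"xyz": [0, 0, -1], "roll": 0},
    {"xyz": [0, 0, -3], "roll": 0},
    {"xyz": [0, 0, -4], "roll": 0},
    {"xyz": [0, 0, -4], "roll": 0},
    {"xyz": [0, 0, -3], "roll": 0},
    {"xyz": [0, 0, 0], "roll": 0}
  ],
  "claw": 0.3
}}

```text
time_s: 29.8
position: [451.4, -336.1, 252.1]
tcp_rot: [0.722, 0.692, 0.0, 0.005]
contact_force: [0.4, 0.2, 0.1]
gripper_width: 0.649
gripper_force: 0.0
```

Call:
{"fn": "play_rows", "kwargs": {
  "deltas": [
    {"xyz": [-1.5, 0, 0], "roll": 0},
    {"xyz": [-2.5, 0, 0], "roll": 0},
    {"xyz": [0, 0, 0], "roll": 0},
    {"xyz": [0, 0, 0], "roll": 0}
  ]
}}

```text
time_s: 30.2
position: [446.5, -374.1, 244.7]
tcp_rot: [0.722, 0.692, 0.0, -0.002]
contact_force: [0.9, 0.2, -0.1]
gripper_width: 0.65
gripper_force: 0.0
```

Run:
```python
from door import *
p,d,s=wrist('w11'); z=np.load('w11.npz'); P=wcloud(z); print(s['position'],s['contact_force'])
m=(abs(P[...,0]-450)<20)&(abs(P[...,1]+333)<20)&(P[...,2]>60)&(P[...,2]<160); print('rod',m.sum(),P[m][:,2].max(),P[m&(P[...,2]>130)].mean(0))
door('d4')
a=np.load('scene0.npz'); b=np.load('scened4.npz'); Pb=cloud('scene',b['d'])
for nm,bx,zr in (("cup_a",(248,203,275,228),(25,45)),("bottle",(385,225,415,275),(60,185)),("carton",(145,245,198,293),(60,130)),("stack",(272,298,306,338),(85,115))):
    u0,v0,u1,v1=bx; k=np.zeros(m.shape,bool);k[v0:v1,u0:u1]=1;k&=(Pb[...,2]>zr[0])&(Pb[...,2]<zr[1]); print(nm,k.sum(),cv2.minAreaRect(Pb[k][:,:2].astype(np.float32)))
c=np.load('sided4.npz'); Pc=cloud('side',c['d']); k=np.zeros(m.shape,bool);k[310:340,315:348]=1;k&=(Pc[...,2]>25)&(Pc[...,2]<45);print('cup_b',cv2.minAreaRect(Pc[k][:,:2].astype(np.float32)))
# knob end in world
```

```text
[ 446.45099871 -374.12295353  244.65993628] [ 0.8732467   0.21798962 -0.10274784]
rod 180 140.58629133693185 [ 449.5887759  -331.89939395  138.45939203]
scene 3
side 29
-60 17 [-123.7 -116.7 -109.8]
60 10 [-102.4  -97.5  -82. ]
cup_a 301 ((367.818359375, -163.0704803466797), (59.62744903564453, 61.352169036865234), 89.46724700927734)
bottle 633 ((710.8192138671875, 81.01399230957031), (55.826717376708984, 142.1328887939453), 49.33175277709961)
carton 990 ((427.02655029296875, -438.74249267578125), (80.04375457763672, 89.76487731933594), 84.70909118652344)
stack 533 ((704.1968383789062, -219.04957580566406), (60.99042510986328, 60.5851936340332), 27.00272560119629)
cup_b ((433.34503173828125, 399.4480285644531), (62.33384323120117, 60.58513641357422), 70.9235610961914)
```

```bash
python3 -c "
from h import *
print(r.sign_off())"
```

```text
the job is handed in; nothing more can be done
None
```

The job is handed in at about 30 s of the 72 s: the door is hung on both pins and shut, the bolt is pressed to its stop so the door should be locked (I did not pull on it to test), and the rod is back upright in its hole; the cups and carton re-measured in place, and the bottle, which the arm never went near, gave only a noisy final reading.

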